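# Draw a filter housing's lid down crosswise with its four T-handle nuts

### The job

Close the filter housing on the bench: tighten the four loose T-handle nuts on its lid clockwise in cross order, in two rounds, so that the lid is drawn down level on its gasket. In the first round turn each nut only about half-way to its stop: one nut, then the one straight across from it, then the other two; only then, in the second round, turn each hard up to its stop, again finishing one opposite pair before the other. Do not shift the white bottle standing beside it.

Things in the scene. Friction and masses are not known exactly. Their poses are not given: they have to be found in the camera images.
- housing: Squat grey cast filter housing on a square steel plate 170 mm wide, fixed to the bench; with its two steel pipe nipples it is 216 mm wide along its own y. Origin on the bench under its middle, z up. Lid 148 mm across; four studs 85 mm from the middle at 45, 135, 225, 315 deg from the housing's x axis (counter-clockwise from above), 120 mm apart.
- lid_center (a point): Middle of the lid's top face (z up), about 0.115 m above the bench at the start, 0.112 m when drawn down. A nut 1 rad ahead of the one across tips the lid by 0.012 rad; beyond 0.0145 rad it is drawn down crooked. A steel sight-glass rim 66 mm across stands 8 mm above this face.
- nut_1_bar (a point): Bar centre of T-handle nut 1, on the stud at +x +y (45 deg) of the housing's own axes, straight across from nut 3. Dark steel bar 70 mm long (this point's x), 14 thick (y), 18 high (z, up); below it a neck 14 thick, 14 long, then a hub 24 wide. Lid top 42 mm below this point, the point about 0.157 m above the bench; it sinks 2 mm per rad of tightening.
- nut_1 (a joint): Turn of nut 1 in rad, growing clockwise seen from above (tightening). At 0 the bar points straight out from the middle of the lid; it starts at 0 to 0.2 (loose); the stop (tight) is at 1.6. It stays where it is left; turning takes 0.15 N m at first, 0.2 N m near the stop.
- nut_2_bar (a point): Bar centre of T-handle nut 2, on the stud at -x +y (135 deg) of the housing's own axes, straight across from nut 4. Dark steel bar 70 mm long (this point's x), 14 thick (y), 18 high (z, up); below it a neck 14 thick, 14 long, then a hub 24 wide. Lid top 42 mm below this point, the point about 0.157 m above the bench; it sinks 2 mm per rad of tightening.
- nut_2 (a joint): Turn of nut 2 in rad, growing clockwise seen from above (tightening). At 0 the bar points straight out from the middle of the lid; it starts at 0 to 0.2 (loose); the stop (tight) is at 1.6. It stays where it is left; turning takes 0.15 N m at first, 0.2 N m near the stop.
- nut_3_bar (a point): Bar centre of T-handle nut 3, on the stud at -x -y (225 deg) of the housing's own axes, straight across from nut 1. Dark steel bar 70 mm long (this point's x), 14 thick (y), 18 high (z, up); below it a neck 14 thick, 14 long, then a hub 24 wide. Lid top 42 mm below this point, the point about 0.157 m above the bench; it sinks 2 mm per rad of tightening.
- nut_3 (a joint): Turn of nut 3 in rad, growing clockwise seen from above (tightening). At 0 the bar points straight out from the middle of the lid; it starts at 0 to 0.2 (loose); the stop (tight) is at 1.6. It stays where it is left; turning takes 0.15 N m at first, 0.2 N m near the stop.
- nut_4_bar (a point): Bar centre of T-handle nut 4, on the stud at +x -y (315 deg) of the housing's own axes, straight across from nut 2. Dark steel bar 70 mm long (this point's x), 14 thick (y), 18 high (z, up); below it a neck 14 thick, 14 long, then a hub 24 wide. Lid top 42 mm below this point, the point about 0.157 m above the bench; it sinks 2 mm per rad of tightening.
- nut_4 (a joint): Turn of nut 4 in rad, growing clockwise seen from above (tightening). At 0 the bar points straight out from the middle of the lid; it starts at 0 to 0.2 (loose); the stop (tight) is at 1.6. It stays where it is left; turning takes 0.15 N m at first, 0.2 N m near the stop.
- oil_bottle: White bottle 45 mm across, 108 mm tall, standing to the right of the housing; not to be shifted. Origin under its middle.

How it is judged:
By the outcome, as a careful person would: the job done as asked, in the order asked, and still so for the second after the job is handed in, with the robot touching nothing.
It also fails if it takes over 72 s, if anything falls off the work surface, if the arm or the gripper's body presses on something with over 40 N, if the wrist force passes 120 N, or if a joint passes its speed limit or range.

### The arm

A 7-joint arm with a two-finger parallel gripper is mounted at the origin on a cart in front of the work surface, level with it; the furniture and walls round the work are solid. World frame = base frame: x ahead of the robot, y to its left, z up, the work surface at z = 0. Lengths are in m, angles in rad, forces in N, time in s.
With the tool pointing down it reaches from about 0.35 to 0.9 m from the base axis. Payload 8.1 kg.
Tool frame: the origin (TCP) lies at the very end of the fingers, on their centre line; the grasp point (between the pads) lies 19 mm behind it; z points along the fingers, x is the direction in which the jaws open and shut, and the axes are right-handed (so a half turn about z gives the same grasp; the last joint's range is limited). The gripper opens to 85 mm and grips with 20 to 120 N. Pads are 22 mm wide; open, the fingers measure 114 mm over their backs; the gripper's body (76 mm by 85 mm) begins 54 mm behind the grasp point. The pads swing forward as they close: fully open they stand 13 mm farther back than shut.
Start: joints at [-1.306, 0.434, 0.025, 1.573, -0.012, 1.134, -0.075], TCP at [0.225, 0.583, 0.231] pointing down, gripper open.
Joint ranges: [-2.62, 2.62], [-0.44, 2.09], [-1.27, 1.32], [0.08, 2.57], [-1.32, 4.46], [0.12, 2], [-2.74, 2.74]. Speed limits (rad/s): [2.22, 2.22, 3.01, 3.01, 3.14, 3.14, 3.14].

### API

Orientations are given as a 3x3 rotation matrix whose columns are the frame's x, y, z axes.
In Python, from station import r gives the robot as it stands.
- The arm moves only by the tool drive_tool, never from a script. Its argument "moves" is a list of rows, each a list of 2 entries, a list of its own where there are three numbers: the shift along the tool's x, y, z in cm, then the turn, a rotation vector about the tool's x, y, z in rad. In form: [[[x, y, z], [ax, ay, az]], ...]. A call has exactly 5 rows; each row shifts and turns the commanded pose from where the row before left it, along the tool's axes as they then stand; what a row does not reach is not made up. A row lasts 1/12 s, in which the tool goes at most 41.7 mm and 7.16 degrees, less where a joint would pass 70% of its speed; a pose out of reach is approached as far as the arm can. A call with a gripper value outside its range is refused whole. "hand" is the opening, from 0 (shut) to 1 (fully open), set as the call begins (left out, the last holds). The fingers move at their own pace and stop on an object; "squeeze" is the grip in N (left out, the last holds). Time passes only in rows, so rows that do not move let the fingers close, or fill a call up. It gives the time, the measured TCP pose, the force and the opening at its end, in the units of the state.
- r.get_obs(): the state, without advancing time (a new reading comes with each control period).
- r.camera(name): name is "scene" or "top" or "wrist"; returns the picture (400x640x3 uint8, red, green, blue); there is no depth.
- r.get_calibration(name): a dict with "camera_matrix" (3x3 intrinsics, pixels), "R" (3x3) and "t" (3): a world point X has camera coordinates R X + t. Camera axes: x right, y down, z forward; pixel columns grow to the right and rows downward; lengths in m; the calibration is good to about 2 mm. A picture is of the moment at which its call begins: read the wrist's pose just before it. get_calibration takes no time and is no camera call; for the wrist camera it gives the pose at the moment of the call.
- r.sign_off(): hands the job in, once; it reports no verdict.
The state is a dict: "clock": time; "qpos": joint angles; "joint_vel": joint speeds; "joint_torque": joint torques, N m; "tcp_pos": TCP position; "tool_rot": TCP orientation; "force": force on the tool from outside, world axes, zero at the start; "wrist_torque": the same for the moment, N m; "finger_gap": finger opening in m.
Only numpy, scipy, OpenCV 4.12 (cv2) and the standard library are available. Lean on these libraries where they do the work, as an engineer would, in place of code of your own. Each camera call takes 0.05 s, during which the arm holds its last target. There are 200 camera calls.

## Working session

There is one attempt and no reset: what is moved stays moved. The work goes in short steps, Python scripts to look and compute and a tool call to move; the robot and the scene stay as the last step left them, time stands still between calls to the robot, and variables do not carry over. Pictures are saved under pics/ and viewed, about 8 in all and at most 12, crops included, and the job is handed in when it is done.

Besides the shell and the picture viewer there is one more tool, called after "Call:" as name(argument=value, ...), one argument or row to a line, values as JSON. drive_tool: Moves the arm, as the interface text tells. Its arguments: {"type":"object","properties":{"moves":{"type":"array"},"hand":{"type":"number"},"squeeze":{"type":"number"}},"required":["moves"]}

```bash
mkdir -p pics; ls
python3 - <<'E'
from station import r
import cv2,numpy as np
o=r.get_obs(); print({k:np.round(v,3).tolist() for k,v in o.items()})
for n in("scene","top"):
    cv2.imwrite(f"pics/{n}0.png",r.camera(n)[:,:,::-1]); c=r.get_calibration(n); print(n,c)
E
```

```text
pics
{'clock': 0.0, 'qpos': [-1.306, 0.435, 0.025, 1.574, -0.012, 1.134, -0.075], 'joint_vel': [0.0, 0.0, 0.001, -0.001, -0.001, 0.001, 0.001], 'joint_torque': [-0.0, -67.047, 1.024, -31.621, 0.015, 0.012, -0.0], 'tcp_pos': [0.225, 0.583, 0.23], 'tool_rot': [[0.36, 0.933, -0.0], [0.933, -0.36, -0.002], [-0.002, 0.0, -1.0]], 'force': [-0.032, 0.709, -0.175], 'wrist_torque': [-0.01, 0.026, -0.012], 'finger_gap': 0.086}
scene {'camera_matrix': array([[432.96920681,   0.        , 317.9831111 ],
       [  0.        , 432.96920681, 201.97488168],
       [  0.        ,   0.        ,   1.        ]]), 'R': array([[-0.7056906 , -0.70823459,  0.0201132 ],
       [-0.3403686 ,  0.31397524, -0.88632317],
       [ 0.62140968, -0.63231584, -0.46263019]]), 't': array([0.3714332 , 0.2944764 , 0.56109317])}
top {'camera_matrix': array([[374.50774156,   0.        , 317.83562553],
       [  0.        , 374.50774156, 199.78020062],
       [  0.        ,   0.        ,   1.        ]]), 'R': array([[-0.01532292, -0.99986846, -0.00531757],
       [-0.99219635,  0.01586306, -0.12367205],
       [ 0.12374013,  0.00338106, -0.9923089 ]]), 't': array([-0.00573282,  0.54594379,  0.92470669])}
```

View pics/top0.png

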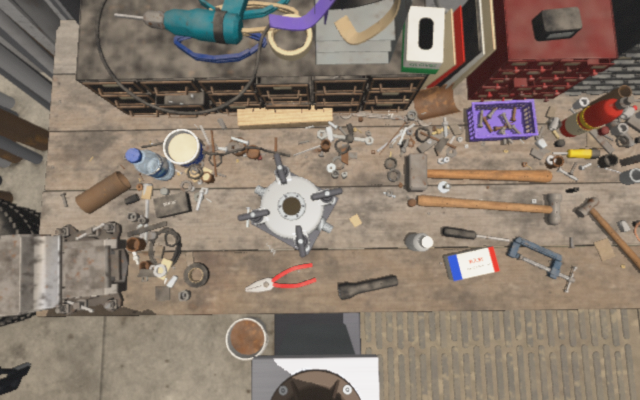

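View pics/scene0.png

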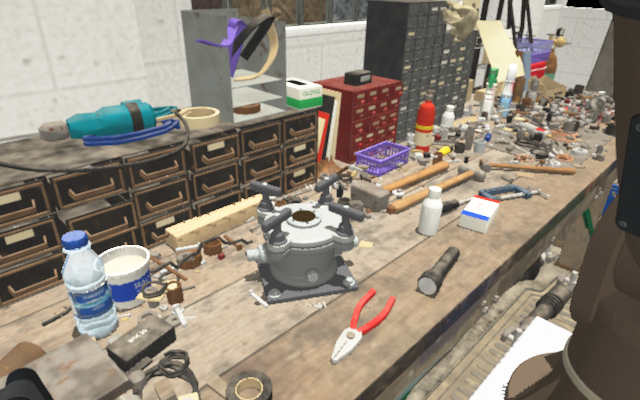

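```bash
cat > h.py <<'E'
from station import r
import cv2,numpy as np
def ray(c,uv,z):
    d=c["R"].T@np.linalg.solve(c["camera_matrix"],[uv[0],uv[1],1]); o=-c["R"].T@c["t"]
    return o+d*(z-o[2])/d[2]
def proj(c,X):
    p=c["camera_matrix"]@(c["R"]@np.asarray(X)+c["t"]); return p[:2]/p[2]
E
python3 - <<'E'
from h import *
im=cv2.imread("pics/top0.png"); c=r.get_calibration("top")
cr=im[140:265,215:375]; cv2.imwrite("pics/topc.png",cv2.resize(cr,None,fx=5,fy=4.8*5/4.8,interpolation=cv2.INTER_CUBIC)[:600])
for p in[(282,167),(323,195),(300,240),(254,214)]: print(ray(c,p,.16).round(3))
print(ray(c,(291,206),.12).round(3), ray(c,(420,241),.05).round(3))
E
```

```text
[0.606 0.065 0.16 ]
[ 0.541 -0.026  0.16 ]
[0.442 0.026 0.16 ]
[0.501 0.127 0.16 ]
[0.521 0.048 0.12 ] [ 0.437 -0.266  0.05 ]
```

View pics/topc.png

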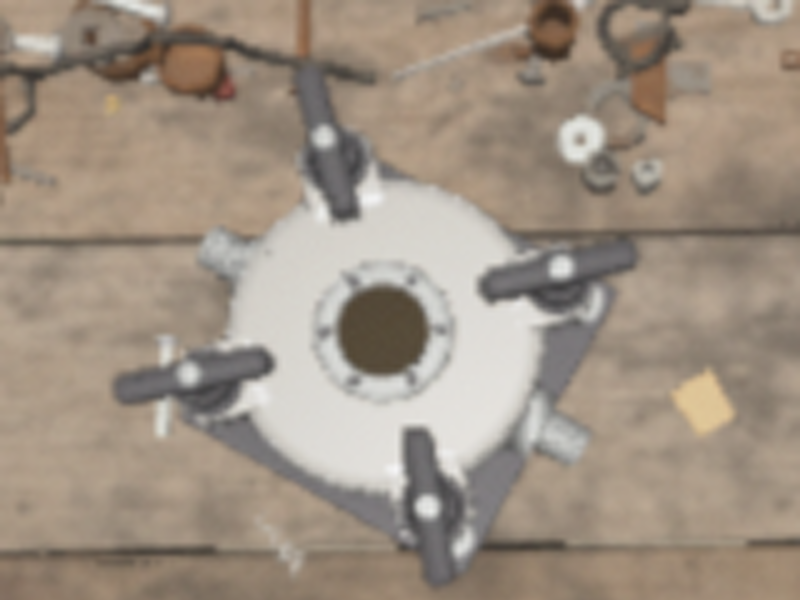

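Run:
```python
from h import *
c=r.get_calibration("top")
E=dict(A=[(310,70),(345,215),(323,136)],B=[(485,288),(632,248),(561,266)],C=[(415,432),(440,580),(427,506)],D=[(120,388),(270,360),(188,373)])
P={}
for k,v in E.items():
    w=[ray(c,(p[0]/5+215-.4,p[1]/5+140-.4),.166)[:2] for p in v]
    d=w[1]-w[0]; m=(w[0]+w[1])/2;P[k]=m
    print(k,m.round(4),"len",np.linalg.norm(d).round(4),"barang",np.degrees(np.arctan2(d[1],d[0])).round(1),"dot",w[2].round(4))
ctr=sum(P.values())/4;print(ctr)
for k in P: d=P[k]-ctr; print(k,np.linalg.norm(d),np.degrees(np.arctan2(d[1],d[0])))
w=r.get_calibration("wrist"); o=r.get_obs(); print("cam in tool",o["tool_rot"].T@(-w["R"].T@w["t"]-o["tcp_pos"]),"axis",o["tool_rot"].T@w["R"][2], "up", o["tool_rot"].T@w["R"][0])
print(w["camera_matrix"])
```

```text
A [0.602  0.0683] len 0.0679 barang -166.9 dot [0.6048 0.0703]
B [ 0.5437 -0.0337] len 0.0674 barang -75.6 dot [ 0.5445 -0.0348]
C [0.4402 0.0252] len 0.065 barang -170.9 dot [0.44   0.0254]
D [0.4992 0.1267] len 0.0668 barang -80.3 dot [0.4997 0.1299]
[0.52126228 0.04665619]
A 0.08355655732236954 15.021920948439119
B 0.08340294236580657 -74.41813585794493
C 0.08385129643026573 -165.20486219451956
D 0.0830687013298248 105.38127036170353
cam in tool [ 0.00094149 -0.08218669 -0.1425303 ] axis [-1.93055506e-04  3.19989251e-01  9.47421153e-01] up [ 9.99999812e-01  6.12979124e-04 -3.26281670e-06]
[[326.14418068   0.         324.83266739]
 [  0.         326.14418068 204.98188509]
 [  0.           0.           1.        ]]
```

Call:
drive_tool(
  moves=[
    [[-2.18,2.8,0.2],[0,0,0]],
    [[-2.18,2.8,0.2],[0,0,0]],
    [[-2.18,2.8,0.2],[0,0,0]],
    [[-2.18,2.8,0.2],[0,0,0]],
    [[-2.18,2.8,0.2],[0,0,0]],
  ],
  hand=0.7,
  squeeze=70,
)

```text
clock: 0.52
tcp_pos: [0.3166, 0.4294, 0.2209]
tool_rot: [[0.359, 0.933, -0.0], [0.933, -0.359, -0.001], [-0.001, -0.0, -1.0]]
force: [1.6, 0.8, 0.5]
finger_gap: 0.0597
```

Call:
drive_tool(
  moves=[
    [[-2.18,2.8,0.2],[0,0,0]],
    [[-2.18,2.8,0.2],[0,0,0]],
    [[-2.18,2.8,0.2],[0,0,0]],
    [[-2.18,2.8,0.2],[0,0,0]],
    [[-2.18,2.8,0.2],[0,0,0]],
  ],
)

```text
clock: 0.93
tcp_pos: [0.408, 0.2773, 0.2111]
tool_rot: [[0.36, 0.933, -0.0], [0.933, -0.36, -0.0], [-0.0, -0.0, -1.0]]
force: [0.9, -0.9, 0.4]
finger_gap: 0.0599
```

Call:
drive_tool(
  moves=[
    [[-2.18,2.8,0.2],[0,0,0]],
    [[-2.18,2.8,0.2],[0,0,0]],
    [[-2.18,2.8,0.2],[0,0,0]],
    [[-2.18,2.8,0.2],[0,0,0]],
    [[-2.18,2.8,0.2],[0,0,0]],
  ],
)

```text
clock: 1.35
tcp_pos: [0.4994, 0.1253, 0.2011]
tool_rot: [[0.36, 0.933, -0.0], [0.933, -0.36, -0.0], [-0.0, -0.0, -1.0]]
force: [1.5, 1.1, 0.2]
finger_gap: 0.0596
```

Call:
drive_tool(
  moves=[
    [[0,0,0],[0,0,0.103]],
    [[0,0,0],[0,0,0.103]],
    [[0,0,0],[0,0,0.103]],
    [[0,0,0],[0,0,0.103]],
    [[0,0,0],[0,0,0.103]],
  ],
)

```text
clock: 1.77
tcp_pos: [0.4988, 0.1268, 0.201]
tool_rot: [[0.776, 0.631, -0.001], [0.631, -0.776, -0.0], [-0.001, -0.0, -1.0]]
force: [-0.1, 0.3, -0.2]
finger_gap: 0.0595
```

Call:
drive_tool(
  moves=[
    [[0,0,0],[0,0,0.103]],
    [[0,0,0],[0,0,0.103]],
    [[0,0,0],[0,0,0.103]],
    [[0,0,0],[0,0,0.103]],
    [[0,0,0],[0,0,0.103]],
  ],
)

```text
clock: 2.18
tcp_pos: [0.4988, 0.127, 0.201]
tool_rot: [[0.986, 0.167, -0.001], [0.167, -0.986, -0.0], [-0.001, 0.0, -1.0]]
force: [0.5, 0.8, -0.2]
finger_gap: 0.0598
```

Tracking is accurate. Check with the wrist camera before gripping.

Run:
```python
from h import *
w=r.get_calibration("wrist"); im=r.camera("wrist")[:,:,::-1].copy()
cv2.imwrite("pics/w_raw.png",im)
for p in[(.4992,.1267),(.602,.0683),(.5437,-.0337),(.4402,.0252)]:
    u=proj(w,[*p,.166]); print(u.round(1))
    cv2.drawMarker(im,tuple(int(x) for x in u),(0,0,255),cv2.MARKER_CROSS,12,1)
cv2.imwrite("pics/w0.png",im)
```

```text
[324.5 242.2]
[461.1 343.7]
[347.1 440.5]
[215.2 361.8]
```

View pics/w0.png

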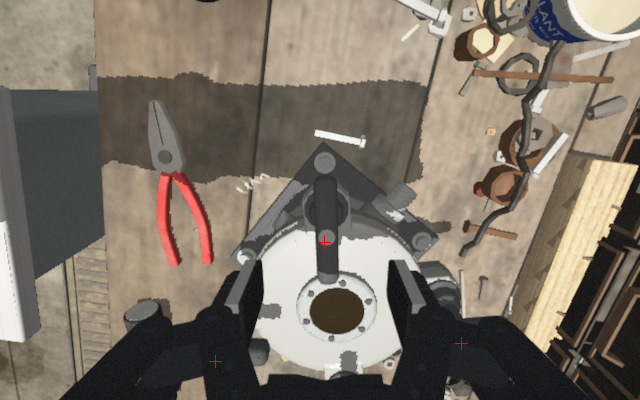

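Run:
```python
from h import *
w=r.get_calibration("wrist")
for p in[(327,237),(324.5,153),(324,170),(327.5,282)]: print(p,ray(w,p,.166).round(4),ray(w,p,.172).round(4))
im=cv2.imread("pics/w_raw.png")[130:300,250:400]; cv2.imwrite("pics/wc.png",cv2.resize(im,None,fx=3.5,fy=3.5,interpolation=cv2.INTER_CUBIC))
```

```text
(327, 237) [0.5001 0.1304 0.166 ] [0.4996 0.1331 0.172 ]
(324.5, 153) [0.4907 0.1795 0.166 ] [0.4905 0.1805 0.172 ]
(324, 170) [0.4919 0.1702 0.166 ] [0.4917 0.1715 0.172 ]
(327.5, 282) [0.5054 0.1002 0.166 ] [0.5047 0.1039 0.172 ]
```

View pics/wc.png

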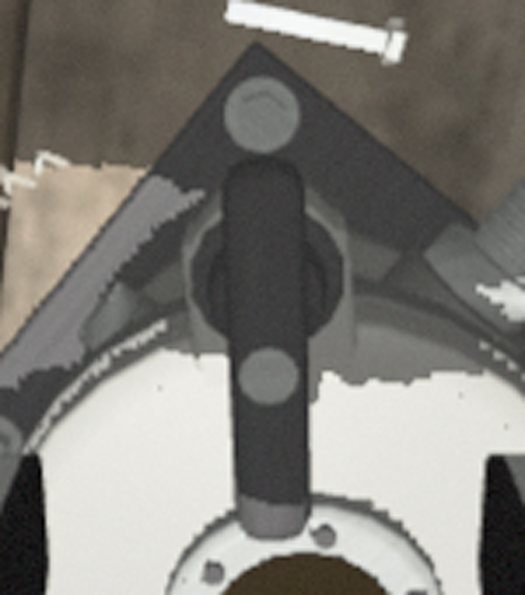

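Call:
drive_tool(
  moves=[
    [[0.16,-0.26,0],[0,0,0]],
    [[0,0,1.6],[0,0,0]],
    [[0,0,1.6],[0,0,0]],
    [[0,0,1.6],[0,0,0]],
    [[0,0,1.4],[0,0,0]],
  ],
)

```text
clock: 2.65
tcp_pos: [0.4999, 0.1301, 0.1383]
tool_rot: [[0.984, 0.177, -0.0], [0.177, -0.984, 0.0], [-0.0, -0.0, -1.0]]
force: [0.4, -0.0, -0.1]
finger_gap: 0.0594
```

Call:
drive_tool(
  moves=[
    [[0,0,0],[0,0,0]],
    [[0,0,0],[0,0,0]],
    [[0,0,0],[0,0,0]],
    [[0,0,0],[0,0,0]],
    [[0,0,0],[0,0,0]],
  ],
  hand=0,
)

```text
clock: 3.07
tcp_pos: [0.4998, 0.1299, 0.1404]
tool_rot: [[0.985, 0.173, -0.001], [0.173, -0.985, 0.001], [-0.0, -0.001, -1.0]]
force: [-5.0, -1.4, 5.7]
finger_gap: 0.0126
```

Call:
drive_tool(
  moves=[
    [[0,0,0],[0,0,0]],
    [[0,0,0],[0,0,0]],
    [[0,0,0],[0,0,0]],
    [[0,0,0],[0,0,0]],
    [[0,0,0],[0,0,0]],
  ],
)

```text
clock: 3.48
tcp_pos: [0.4997, 0.1299, 0.1404]
tool_rot: [[0.985, 0.173, -0.0], [0.173, -0.985, 0.001], [-0.0, -0.001, -1.0]]
force: [-5.0, -1.7, 6.3]
finger_gap: 0.0126
```

Call:
drive_tool(
  moves=[
    [[0,0,0.015],[0,0,0.07]],
    [[0,0,0.015],[0,0,0.07]],
    [[0,0,0.015],[0,0,0.07]],
    [[0,0,0.015],[0,0,0.07]],
    [[0,0,0.015],[0,0,0.07]],
  ],
)

```text
clock: 3.9
tcp_pos: [0.4999, 0.1298, 0.1398]
tool_rot: [[0.984, -0.179, -0.0], [-0.179, -0.984, 0.001], [-0.0, -0.001, -1.0]]
force: [-6.1, -2.6, 8.8]
finger_gap: 0.0128
```

Call:
drive_tool(
  moves=[
    [[0,0,0.015],[0,0,0.07]],
    [[0,0,0.015],[0,0,0.07]],
    [[0,0,0.015],[0,0,0.07]],
    [[0,0,0.015],[0,0,0.07]],
    [[0,0,0.015],[0,0,0.07]],
  ],
)

```text
clock: 4.32
tcp_pos: [0.5, 0.1297, 0.1392]
tool_rot: [[0.863, -0.505, -0.0], [-0.505, -0.863, 0.001], [-0.001, -0.001, -1.0]]
force: [-6.0, -2.1, 11.3]
finger_gap: 0.0124
```

Call:
drive_tool(
  moves=[
    [[0,0,0],[0,0,0]],
    [[0,0,0],[0,0,0]],
    [[0,0,0],[0,0,0]],
    [[0,0,0],[0,0,0]],
    [[0,0,0],[0,0,0]],
  ],
  hand=0.7,
)

```text
clock: 4.73
tcp_pos: [0.5004, 0.13, 0.138]
tool_rot: [[0.865, -0.502, 0.0], [-0.502, -0.865, 0.0], [0.0, -0.0, -1.0]]
force: [0.1, -0.0, 0.1]
finger_gap: 0.0596
```

Call:
drive_tool(
  moves=[
    [[0,0,-1.4],[0,0,0]],
    [[0,0,-1.6],[0,0,0]],
    [[0,0,-1.6],[0,0,0]],
    [[0,0,-1.6],[0,0,0]],
    [[0,0,0],[0,0,0]],
  ],
)

```text
clock: 5.15
tcp_pos: [0.5019, 0.1301, 0.2025]
tool_rot: [[0.864, -0.503, 0.004], [-0.503, -0.864, 0.002], [0.002, -0.004, -1.0]]
force: [0.9, -0.7, -0.4]
finger_gap: 0.0597
```

Run:
```python
from h import *
w=r.get_calibration("wrist"); im=r.camera("wrist")[:,:,::-1].copy()
o=r.get_obs();print(o["tcp_pos"].round(4),o["qpos"].round(2),np.degrees(np.arctan2(o["tool_rot"][1,0],o["tool_rot"][0,0])))
cv2.imwrite("pics/w1.png",im)
```

```text
[0.5012 0.1301 0.2011] [-0.85  0.32  0.64  1.91 -0.23  0.98 -0.63] -30.172203312596842
```

View pics/w1.png

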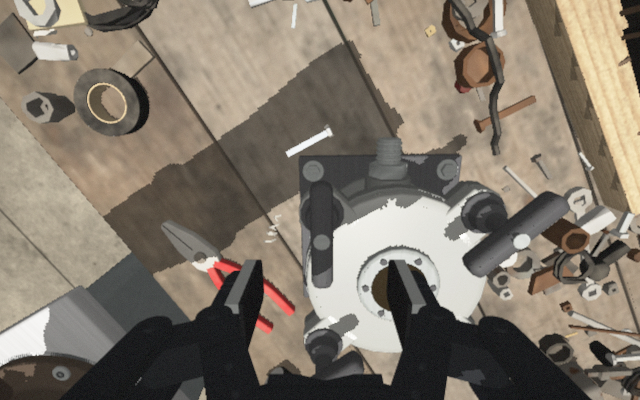

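Call:
drive_tool(
  moves=[
    [[2.4,2.4,0],[0,0,0]],
    [[2.4,2.4,0],[0,0,0]],
    [[2.4,2.4,0],[0,0,0]],
    [[2.4,2.4,0],[0,0,0]],
    [[2.4,2.4,0],[0,0,0]],
  ],
)

```text
clock: 5.62
tcp_pos: [0.5433, -0.0356, 0.199]
tool_rot: [[0.865, -0.502, -0.001], [-0.502, -0.865, 0.0], [-0.001, 0.0, -1.0]]
force: [-0.6, -0.2, -0.4]
finger_gap: 0.0594
```

Call:
drive_tool(
  moves=[
    [[0,0,0],[0,0,-0.12]],
    [[0,0,0],[0,0,-0.12]],
    [[0,0,0],[0,0,-0.12]],
    [[0,0,0],[0,0,-0.12]],
    [[0,0,0],[0,0,-0.12]],
  ],
)

```text
clock: 6.03
tcp_pos: [0.543, -0.0343, 0.1988]
tool_rot: [[0.997, 0.079, -0.001], [0.079, -0.997, -0.0], [-0.001, -0.0, -1.0]]
force: [-0.1, 0.2, 0.5]
finger_gap: 0.0597
```

Call:
drive_tool(
  moves=[
    [[0,0,0],[0,0,-0.09]],
    [[0,0,0],[0,0,-0.09]],
    [[0,0,0],[0,0,0]],
    [[0,0,0],[0,0,0]],
    [[0,0,0],[0,0,0]],
  ],
)

```text
clock: 6.45
tcp_pos: [0.5433, -0.0342, 0.1993]
tool_rot: [[0.969, 0.247, -0.001], [0.247, -0.969, 0.0], [-0.001, -0.0, -1.0]]
force: [0.0, 0.3, -0.1]
finger_gap: 0.0599
```

Call:
drive_tool(
  moves=[
    [[0.13,0.03,0],[0,0,0]],
    [[0,0,1.6],[0,0,0]],
    [[0,0,1.6],[0,0,0]],
    [[0,0,1.6],[0,0,0]],
    [[0,0,1.2],[0,0,0]],
  ],
)

```text
clock: 6.87
tcp_pos: [0.5446, -0.034, 0.1386]
tool_rot: [[0.968, 0.249, -0.001], [0.249, -0.968, -0.0], [-0.001, -0.0, -1.0]]
force: [-0.3, 0.8, -0.2]
finger_gap: 0.0599
```

Call:
drive_tool(
  moves=[
    [[0,0,0],[0,0,0]],
    [[0,0,0],[0,0,0]],
    [[0,0,0],[0,0,0]],
    [[0,0,0],[0,0,0]],
    [[0,0,0],[0,0,0]],
  ],
  hand=0,
)

```text
clock: 7.28
tcp_pos: [0.5447, -0.0345, 0.1409]
tool_rot: [[0.968, 0.249, 0.0], [0.249, -0.968, 0.0], [0.0, -0.0, -1.0]]
force: [-4.3, -1.0, 5.5]
finger_gap: 0.0126
```

Call:
drive_tool(
  moves=[
    [[0,0,0.015],[0,0,0.078]],
    [[0,0,0.015],[0,0,0.078]],
    [[0,0,0.015],[0,0,0.078]],
    [[0,0,0.015],[0,0,0.078]],
    [[0,0,0.015],[0,0,0.078]],
  ],
)

```text
clock: 7.7
tcp_pos: [0.5446, -0.0346, 0.1402]
tool_rot: [[0.99, -0.141, 0.0], [-0.141, -0.99, 0.0], [0.0, -0.0, -1.0]]
force: [-6.4, -0.5, 8.0]
finger_gap: 0.0128
```

Call:
drive_tool(
  moves=[
    [[0,0,0.015],[0,0,0.078]],
    [[0,0,0.015],[0,0,0.078]],
    [[0,0,0.015],[0,0,0.078]],
    [[0,0,0.015],[0,0,0.078]],
    [[0,0,0.015],[0,0,0.078]],
  ],
)

```text
clock: 8.12
tcp_pos: [0.5445, -0.0346, 0.1396]
tool_rot: [[0.862, -0.507, 0.0], [-0.507, -0.862, 0.0], [-0.0, -0.0, -1.0]]
force: [-6.4, -1.6, 9.3]
finger_gap: 0.0128
```

Call:
drive_tool(
  moves=[
    [[0,0,0],[0,0,0]],
    [[0,0,0],[0,0,0]],
    [[0,0,0],[0,0,0]],
    [[0,0,0],[0,0,0]],
    [[0,0,0],[0,0,0]],
  ],
  hand=0.7,
)

```text
clock: 8.53
tcp_pos: [0.5451, -0.0341, 0.1385]
tool_rot: [[0.865, -0.502, 0.001], [-0.502, -0.865, 0.0], [0.0, -0.0, -1.0]]
force: [-0.4, -0.2, -0.6]
finger_gap: 0.06
```

Call:
drive_tool(
  moves=[
    [[0,0,-1.4],[0,0,0]],
    [[0,0,-1.6],[0,0,0]],
    [[0,0,-1.6],[0,0,0]],
    [[0,0,-1.6],[0,0,0]],
    [[0,0,0],[0,0,0]],
  ],
)

```text
clock: 8.95
tcp_pos: [0.5465, -0.0346, 0.2031]
tool_rot: [[0.864, -0.503, 0.004], [-0.503, -0.864, 0.0], [0.004, -0.003, -1.0]]
force: [0.1, -0.0, -0.3]
finger_gap: 0.06
```

Call:
drive_tool(
  moves=[
    [[-2.42,0.02,0],[0,0,0]],
    [[-2.42,0.02,0],[0,0,0]],
    [[-2.42,0.02,0],[0,0,0]],
    [[-2.42,0.02,0],[0,0,0]],
    [[-2.42,0.02,0],[0,0,0]],
  ],
)

```text
clock: 9.37
tcp_pos: [0.4386, 0.0262, 0.1998]
tool_rot: [[0.864, -0.503, -0.0], [-0.503, -0.864, -0.0], [-0.0, 0.0, -1.0]]
force: [0.4, -0.3, 0.3]
finger_gap: 0.06
```

Call:
drive_tool(
  moves=[
    [[0,0,0],[0,0,0.12]],
    [[0,0,0],[0,0,0.12]],
    [[0,0,0],[0,0,0.12]],
    [[0,0,0],[0,0,0.12]],
    [[0,0,0],[0,0,0.12]],
  ],
)

```text
clock: 9.78
tcp_pos: [0.4396, 0.0259, 0.2]
tool_rot: [[0.424, -0.905, -0.0], [-0.905, -0.424, 0.0], [-0.0, -0.0, -1.0]]
force: [-0.3, 0.3, -0.2]
finger_gap: 0.0601
```

Call:
drive_tool(
  moves=[
    [[0,0,0],[0,0,0.095]],
    [[0,0,0],[0,0,0.095]],
    [[0,0,0],[0,0,0.095]],
    [[0,0,0],[0,0,0]],
    [[0,0,0],[0,0,0]],
  ],
)

```text
clock: 10.2
tcp_pos: [0.4396, 0.0259, 0.2001]
tool_rot: [[0.161, -0.987, -0.0], [-0.987, -0.161, -0.0], [0.0, 0.0, -1.0]]
force: [-0.3, 0.8, -0.9]
finger_gap: 0.0595
```

Run:
```python
from h import *
w=r.get_calibration("wrist"); im=r.camera("wrist")[:,:,::-1].copy()
o=r.get_obs();print(o["tcp_pos"].round(4),o["qpos"].round(2),np.degrees(np.arctan2(o["tool_rot"][1,0],o["tool_rot"][0,0])))
print(proj(w,[.4403,.0255,.166]))
cv2.imwrite("pics/w2.png",im)
```

```text
[0.4397 0.0259 0.2001] [-0.94  0.21  0.91  2.09 -0.2   0.93 -1.33] -80.69559784171086
[326.88446573 241.40206405]
```

View pics/w2.png

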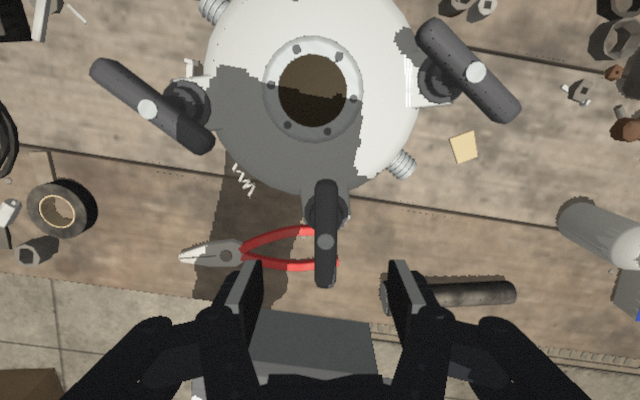

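Call:
drive_tool(
  moves=[
    [[0.03,-0.05,0],[0,0,0]],
    [[0,0,1.6],[0,0,0]],
    [[0,0,1.6],[0,0,0]],
    [[0,0,1.6],[0,0,0]],
    [[0,0,1.3],[0,0,0]],
  ],
)

```text
clock: 10.67
tcp_pos: [0.4401, 0.0256, 0.1383]
tool_rot: [[0.16, -0.987, -0.0], [-0.987, -0.16, 0.0], [-0.0, 0.0, -1.0]]
force: [-0.7, 0.1, -0.4]
finger_gap: 0.0596
```

Call:
drive_tool(
  moves=[
    [[0,0,0],[0,0,0]],
    [[0,0,0],[0,0,0]],
    [[0,0,0],[0,0,0]],
    [[0,0,0],[0,0,0]],
    [[0,0,0],[0,0,0]],
  ],
  hand=0,
)

```text
clock: 11.08
tcp_pos: [0.441, 0.0256, 0.1402]
tool_rot: [[0.158, -0.987, 0.001], [-0.987, -0.158, 0.001], [-0.0, -0.002, -1.0]]
force: [-1.3, -1.3, 4.8]
finger_gap: 0.013
```

Call:
drive_tool(
  moves=[
    [[0,0,0.015],[0,0,0.07]],
    [[0,0,0.015],[0,0,0.07]],
    [[0,0,0.015],[0,0,0.07]],
    [[0,0,0.015],[0,0,0.07]],
    [[0,0,0.015],[0,0,0.07]],
  ],
)

```text
clock: 11.5
tcp_pos: [0.441, 0.0253, 0.1394]
tool_rot: [[-0.193, -0.981, 0.002], [-0.981, 0.193, 0.0], [-0.001, -0.002, -1.0]]
force: [-1.6, -2.2, 6.7]
finger_gap: 0.0131
```

Call:
drive_tool(
  moves=[
    [[0,0,0.015],[0,0,0.07]],
    [[0,0,0.015],[0,0,0.07]],
    [[0,0,0.015],[0,0,0.07]],
    [[0,0,0.015],[0,0,0.07]],
    [[0,0,0.015],[0,0,0.07]],
  ],
)

```text
clock: 11.92
tcp_pos: [0.441, 0.0249, 0.1387]
tool_rot: [[-0.518, -0.855, 0.002], [-0.855, 0.518, -0.0], [-0.001, -0.001, -1.0]]
force: [-2.9, -3.9, 8.7]
finger_gap: 0.0128
```

Call:
drive_tool(
  moves=[
    [[0,0,0],[0,0,0]],
    [[0,0,0],[0,0,0]],
    [[0,0,0],[0,0,0]],
    [[0,0,0],[0,0,0]],
    [[0,0,0],[0,0,0]],
  ],
  hand=0.7,
)

```text
clock: 12.33
tcp_pos: [0.4403, 0.0258, 0.1379]
tool_rot: [[-0.514, -0.858, 0.0], [-0.858, 0.514, 0.0], [-0.0, 0.0, -1.0]]
force: [-0.4, -0.3, 0.2]
finger_gap: 0.06
```

Call:
drive_tool(
  moves=[
    [[0,0,-1.4],[0,0,0]],
    [[0,0,-1.6],[0,0,0]],
    [[0,0,-1.6],[0,0,0]],
    [[0,0,-1.6],[0,0,0]],
    [[0,0,0],[0,0,0]],
  ],
)

```text
clock: 12.75
tcp_pos: [0.4418, 0.0255, 0.2019]
tool_rot: [[-0.515, -0.857, 0.003], [-0.857, 0.515, 0.001], [-0.003, -0.002, -1.0]]
force: [0.8, -0.1, -0.0]
finger_gap: 0.0597
```

Call:
drive_tool(
  moves=[
    [[-2.44,-2.34,0],[0,0,0]],
    [[-2.44,-2.34,0],[0,0,0]],
    [[-2.44,-2.34,0],[0,0,0]],
    [[-2.44,-2.34,0],[0,0,0]],
    [[-2.44,-2.34,0],[0,0,0]],
  ],
)

```text
clock: 13.17
tcp_pos: [0.6046, 0.0706, 0.1985]
tool_rot: [[-0.514, -0.858, -0.001], [-0.858, 0.514, 0.001], [0.0, 0.002, -1.0]]
force: [0.5, -0.3, 0.9]
finger_gap: 0.0598
```

Call:
drive_tool(
  moves=[
    [[0,0,0],[0,0,-0.11]],
    [[0,0,0],[0,0,-0.11]],
    [[0,0,0],[0,0,-0.11]],
    [[0,0,0],[0,0,-0.11]],
    [[0,0,0],[0,0,-0.11]],
  ],
)

```text
clock: 13.58
tcp_pos: [0.6032, 0.0699, 0.1987]
tool_rot: [[0.015, -1.0, -0.001], [-1.0, -0.015, 0.0], [-0.0, 0.001, -1.0]]
force: [0.1, 0.3, 0.1]
finger_gap: 0.0599
```

Call:
drive_tool(
  moves=[
    [[0,0,0],[0,0,-0.11]],
    [[0,0,0],[0,0,-0.11]],
    [[0,0,0],[0,0,0]],
    [[0,0,0],[0,0,0]],
    [[0,0,0],[0,0,0]],
  ],
)

```text
clock: 14.0
tcp_pos: [0.6033, 0.0699, 0.1994]
tool_rot: [[0.223, -0.975, -0.001], [-0.975, -0.223, 0.0], [-0.0, 0.001, -1.0]]
force: [-0.6, -0.1, 0.1]
finger_gap: 0.0598
```

Call:
drive_tool(
  moves=[
    [[0,-0.1,0],[0,0,0]],
    [[0,0,1.6],[0,0,0]],
    [[0,0,1.6],[0,0,0]],
    [[0,0,1.6],[0,0,0]],
    [[0,0,1.2],[0,0,0]],
  ],
)

```text
clock: 14.42
tcp_pos: [0.6041, 0.0704, 0.1384]
tool_rot: [[0.226, -0.974, -0.001], [-0.974, -0.226, -0.0], [0.0, 0.001, -1.0]]
force: [-0.1, 0.3, -0.4]
finger_gap: 0.0596
```

Call:
drive_tool(
  moves=[
    [[0,0,0],[0,0,0]],
    [[0,0,0],[0,0,0]],
    [[0,0,0],[0,0,0]],
    [[0,0,0],[0,0,0]],
    [[0,0,0],[0,0,0]],
  ],
  hand=0,
)

```text
clock: 14.83
tcp_pos: [0.6051, 0.0703, 0.1409]
tool_rot: [[0.227, -0.974, 0.002], [-0.974, -0.227, 0.001], [-0.0, -0.002, -1.0]]
force: [-0.6, 0.7, 3.9]
finger_gap: 0.013
```

Call:
drive_tool(
  moves=[
    [[0,0,0.015],[0,0,0.076]],
    [[0,0,0.015],[0,0,0.076]],
    [[0,0,0.015],[0,0,0.076]],
    [[0,0,0.015],[0,0,0.076]],
    [[0,0,0.015],[0,0,0.076]],
  ],
)

```text
clock: 15.25
tcp_pos: [0.6051, 0.0698, 0.1402]
tool_rot: [[-0.154, -0.988, 0.002], [-0.988, 0.154, 0.0], [-0.0, -0.002, -1.0]]
force: [-0.8, -0.8, 4.2]
finger_gap: 0.013
```

Call:
drive_tool(
  moves=[
    [[0,0,0.015],[0,0,0.076]],
    [[0,0,0.015],[0,0,0.076]],
    [[0,0,0.015],[0,0,0.076]],
    [[0,0,0.015],[0,0,0.076]],
    [[0,0,0.015],[0,0,0.076]],
  ],
)

```text
clock: 15.67
tcp_pos: [0.6049, 0.0694, 0.1394]
tool_rot: [[-0.51, -0.86, 0.001], [-0.86, 0.51, -0.0], [-0.0, -0.001, -1.0]]
force: [-1.6, -2.8, 4.4]
finger_gap: 0.0129
```

Call:
drive_tool(
  moves=[
    [[0,0,0],[0,0,0]],
    [[0,0,0],[0,0,0]],
    [[0,0,0],[0,0,0]],
    [[0,0,0],[0,0,0]],
    [[0,0,0],[0,0,0]],
  ],
  hand=0.7,
)

```text
clock: 16.08
tcp_pos: [0.6045, 0.0702, 0.1384]
tool_rot: [[-0.506, -0.863, 0.0], [-0.863, 0.506, 0.0], [-0.0, 0.0, -1.0]]
force: [-0.1, 0.1, 1.2]
finger_gap: 0.0601
```

Call:
drive_tool(
  moves=[
    [[0,0,-1.4],[0,0,0]],
    [[0,0,-1.6],[0,0,0]],
    [[0,0,-1.6],[0,0,0]],
    [[0,0,-1.6],[0,0,0]],
    [[0,0,0],[0,0,0]],
  ],
)

```text
clock: 16.5
tcp_pos: [0.6062, 0.0694, 0.2043]
tool_rot: [[-0.507, -0.862, 0.005], [-0.862, 0.507, 0.001], [-0.003, -0.004, -1.0]]
force: [0.6, 0.1, 0.4]
finger_gap: 0.0599
```

Run:
```python
from h import *
o=r.get_obs();print(o["tcp_pos"].round(4),o["qpos"].round(2),np.degrees(np.arctan2(o["tool_rot"][1,0],o["tool_rot"][0,0])))
```

```text
[0.6062 0.0694 0.2043] [-0.83  0.58  0.99  1.7  -0.53  1.15 -1.79] -120.44589322773948
```

Call:
drive_tool(
  moves=[
    [[0.03,2.42,0],[0,0,0]],
    [[0.03,2.42,0],[0,0,0]],
    [[0.03,2.42,0],[0,0,0]],
    [[0.03,2.42,0],[0,0,0]],
    [[0.03,2.42,0],[0,0,0]],
  ],
)

```text
clock: 16.92
tcp_pos: [0.4983, 0.1304, 0.2005]
tool_rot: [[-0.507, -0.862, -0.0], [-0.862, 0.507, 0.0], [-0.0, 0.0, -1.0]]
force: [0.1, 0.5, -0.0]
finger_gap: 0.0599
```

Call:
drive_tool(
  moves=[
    [[0,0,0],[0,0,-0.105]],
    [[0,0,0],[0,0,-0.105]],
    [[0,0,0],[0,0,-0.105]],
    [[0,0,0],[0,0,-0.105]],
    [[0,0,0],[0,0,-0.105]],
  ],
)

```text
clock: 17.33
tcp_pos: [0.4993, 0.1301, 0.2008]
tool_rot: [[-0.001, -1.0, 0.0], [-1.0, 0.001, 0.0], [-0.0, -0.0, -1.0]]
force: [-0.3, -1.2, -0.2]
finger_gap: 0.0596
```

Call:
drive_tool(
  moves=[
    [[0,0,0],[0,0,-0.105]],
    [[0,0,0],[0,0,-0.105]],
    [[0,0,0],[0,0,-0.105]],
    [[0,0,0],[0,0,-0.105]],
    [[0,0,0],[0,0,-0.105]],
  ],
)

```text
clock: 17.75
tcp_pos: [0.4994, 0.1299, 0.2008]
tool_rot: [[0.5, -0.866, 0.0], [-0.866, -0.5, 0.0], [-0.0, -0.0, -1.0]]
force: [0.4, 0.6, -0.9]
finger_gap: 0.0596
```

Call:
drive_tool(
  moves=[
    [[0,0,0],[0,0,-0.105]],
    [[0,0,0],[0,0,-0.105]],
    [[0,0,0],[0,0,-0.105]],
    [[0,0,0],[0,0,-0.105]],
    [[0,0,0],[0,0,-0.105]],
  ],
)

```text
clock: 18.17
tcp_pos: [0.4994, 0.1298, 0.2007]
tool_rot: [[0.867, -0.499, 0.0], [-0.499, -0.867, 0.0], [0.0, -0.0, -1.0]]
force: [0.4, -0.9, 0.5]
finger_gap: 0.0599
```

Run:
```python
from h import *
w=r.get_calibration("wrist"); im=r.camera("wrist")[:,:,::-1].copy()
o=r.get_obs();print(o["tcp_pos"].round(4),o["qpos"].round(2),np.degrees(np.arctan2(o["tool_rot"][1,0],o["tool_rot"][0,0])))
cv2.imwrite("pics/w3.png",im)
```

```text
[0.4994 0.1298 0.2008] [-0.86  0.32  0.65  1.92 -0.23  0.98 -0.62] -29.48112668858791
```

View pics/w3.png

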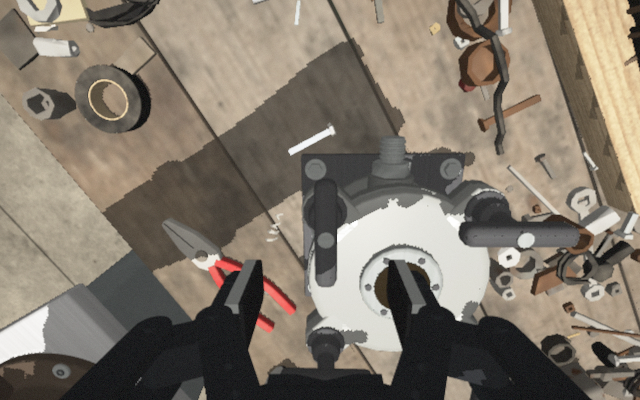

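Call:
drive_tool(
  moves=[
    [[0.05,-0.03,0],[0,0,0]],
    [[0,0,1.6],[0,0,0]],
    [[0,0,1.6],[0,0,0]],
    [[0,0,1.6],[0,0,0]],
    [[0,0,1.5],[0,0,0]],
  ],
)

```text
clock: 18.63
tcp_pos: [0.5, 0.1301, 0.1368]
tool_rot: [[0.862, -0.507, 0.0], [-0.507, -0.862, -0.0], [0.0, -0.0, -1.0]]
force: [0.1, 1.3, -0.5]
finger_gap: 0.0598
```

Call:
drive_tool(
  moves=[
    [[0,0,0],[0,0,0]],
    [[0,0,0],[0,0,0]],
    [[0,0,0],[0,0,0]],
    [[0,0,0],[0,0,0]],
    [[0,0,0],[0,0,0]],
  ],
  hand=0,
)

```text
clock: 19.05
tcp_pos: [0.5003, 0.1305, 0.1384]
tool_rot: [[0.864, -0.503, 0.001], [-0.503, -0.864, 0.001], [0.0, -0.001, -1.0]]
force: [-2.2, -0.1, 5.0]
finger_gap: 0.0125
```

Call:
drive_tool(
  moves=[
    [[0,0,0.015],[0,0,0.08]],
    [[0,0,0.015],[0,0,0.08]],
    [[0,0,0.015],[0,0,0.08]],
    [[0,0,0.015],[0,0,0.08]],
    [[0,0,0.015],[0,0,0.08]],
  ],
)

```text
clock: 19.47
tcp_pos: [0.5006, 0.1302, 0.1378]
tool_rot: [[0.597, -0.802, 0.002], [-0.802, -0.597, 0.001], [0.0, -0.002, -1.0]]
force: [-0.9, -0.4, 5.4]
finger_gap: 0.0128
```

Call:
drive_tool(
  moves=[
    [[0,0,0.015],[0,0,0.08]],
    [[0,0,0.015],[0,0,0.08]],
    [[0,0,0.015],[0,0,0.08]],
    [[0,0,0.015],[0,0,0.06]],
    [[0,0,0.015],[0,0,0.06]],
  ],
)

```text
clock: 19.88
tcp_pos: [0.5007, 0.1298, 0.1372]
tool_rot: [[0.276, -0.961, 0.002], [-0.961, -0.276, 0.001], [-0.0, -0.002, -1.0]]
force: [-2.6, -2.8, 8.5]
finger_gap: 0.0129
```

Call:
drive_tool(
  moves=[
    [[0,0,0],[0,0,0.03]],
    [[0,0,0],[0,0,0.03]],
    [[0,0,0],[0,0,0.03]],
    [[0,0,0],[0,0,0.02]],
    [[0,0,0],[0,0,0]],
  ],
)

```text
clock: 20.3
tcp_pos: [0.5008, 0.1297, 0.1372]
tool_rot: [[0.173, -0.985, 0.002], [-0.985, -0.173, -0.0], [0.0, -0.002, -1.0]]
force: [-0.7, -3.6, 8.1]
finger_gap: 0.0129
```

```bash
cat > s.py <<'E'
from h import *
o=r.get_obs();print(o["clock"],o["tcp_pos"].round(4),o["qpos"].round(2),np.degrees(np.arctan2(o["tool_rot"][1,0],o["tool_rot"][0,0])).round(2),o["force"].round(1),o["wrist_torque"].round(2))
E
python3 s.py
```

```text
20.3 [0.5008 0.1297 0.1372] [-0.98  0.47  0.86  2.   -0.46  0.88 -1.27] -80.05 [-0.7 -3.6  8.1] [-0.88  0.41  1.02]
```

Call:
drive_tool(
  moves=[
    [[0,0,0],[0,0,0]],
    [[0,0,0],[0,0,0]],
    [[0,0,0],[0,0,0]],
    [[0,0,0],[0,0,0]],
    [[0,0,0],[0,0,0]],
  ],
  hand=0.7,
)

```text
clock: 20.72
tcp_pos: [0.5, 0.1302, 0.1359]
tool_rot: [[0.173, -0.985, 0.0], [-0.985, -0.173, 0.0], [-0.0, -0.0, -1.0]]
force: [-0.4, -0.2, -0.7]
finger_gap: 0.0599
```

Call:
drive_tool(
  moves=[
    [[0,0,-1.4],[0,0,0]],
    [[0,0,-1.6],[0,0,0]],
    [[0,0,-1.6],[0,0,0]],
    [[0,0,-1.6],[0,0,0]],
    [[0,0,0],[0,0,0]],
  ],
)

```text
clock: 21.13
tcp_pos: [0.5015, 0.1302, 0.2003]
tool_rot: [[0.172, -0.985, 0.003], [-0.985, -0.172, 0.001], [-0.001, -0.004, -1.0]]
force: [1.1, 0.4, 0.7]
finger_gap: 0.06
```

Call:
drive_tool(
  moves=[
    [[3.38,-0.4,0],[0,0,0]],
    [[3.38,-0.4,0],[0,0,0]],
    [[3.38,-0.4,0],[0,0,0]],
    [[3.38,-0.4,0],[0,0,0]],
    [[3.38,-0.4,0],[0,0,0]],
  ],
)

```text
clock: 21.55
tcp_pos: [0.5489, -0.0341, 0.1972]
tool_rot: [[0.173, -0.985, -0.001], [-0.985, -0.173, 0.0], [-0.0, 0.0, -1.0]]
force: [0.1, 0.8, 0.1]
finger_gap: 0.0597
```

Call:
drive_tool(
  moves=[
    [[0,0,0],[0,0,-0.111]],
    [[0,0,0],[0,0,-0.111]],
    [[0,0,0],[0,0,-0.111]],
    [[0,0,0],[0,0,-0.111]],
    [[0,0,0],[0,0,-0.111]],
  ],
)

```text
clock: 21.97
tcp_pos: [0.5485, -0.0329, 0.1971]
tool_rot: [[0.67, -0.743, -0.001], [-0.743, -0.67, 0.0], [-0.001, 0.001, -1.0]]
force: [-0.8, -0.2, 0.1]
finger_gap: 0.0597
```

Call:
drive_tool(
  moves=[
    [[0,0,0],[0,0,-0.111]],
    [[0,0,0],[0,0,-0.111]],
    [[0,0,0],[0,0,-0.111]],
    [[0,0,0],[0,0,0]],
    [[0,0,0],[0,0,0]],
  ],
)

```text
clock: 22.38
tcp_pos: [0.5486, -0.0329, 0.1973]
tool_rot: [[0.871, -0.491, -0.001], [-0.491, -0.871, 0.0], [-0.001, -0.0, -1.0]]
force: [0.8, 2.0, -0.7]
finger_gap: 0.06
```

```bash
python3 s.py
```

```text
22.3833 [ 0.5486 -0.0329  0.1973] [-0.52  0.39  0.66  1.84 -0.28  1.01 -0.26] -29.38 [ 0.8  2.  -0.7] [-0.04 -0.01  0.06]
```

Call:
drive_tool(
  moves=[
    [[-0.29,0.31,0],[0,0,0.01]],
    [[0,0,1.6],[0,0,0]],
    [[0,0,1.6],[0,0,0]],
    [[0,0,1.6],[0,0,0]],
    [[0,0,1.2],[0,0,0]],
  ],
)

```text
clock: 22.8
tcp_pos: [0.544, -0.0341, 0.1365]
tool_rot: [[0.867, -0.499, -0.001], [-0.499, -0.867, -0.0], [-0.001, 0.001, -1.0]]
force: [0.1, 0.7, -0.9]
finger_gap: 0.0598
```

Call:
drive_tool(
  moves=[
    [[0,0,0],[0,0,0]],
    [[0,0,0],[0,0,0]],
    [[0,0,0],[0,0,0]],
    [[0,0,0],[0,0,0]],
    [[0,0,0],[0,0,0]],
  ],
  hand=0,
)

```text
clock: 23.22
tcp_pos: [0.5446, -0.0339, 0.1388]
tool_rot: [[0.868, -0.497, 0.0], [-0.497, -0.868, 0.001], [-0.0, -0.001, -1.0]]
force: [-4.6, 1.7, 5.6]
finger_gap: 0.0127
```

Call:
drive_tool(
  moves=[
    [[0,0,0.015],[0,0,0.08]],
    [[0,0,0.015],[0,0,0.08]],
    [[0,0,0.015],[0,0,0.08]],
    [[0,0,0.015],[0,0,0.08]],
    [[0,0,0.015],[0,0,0.08]],
  ],
)

```text
clock: 23.63
tcp_pos: [0.5447, -0.034, 0.1382]
tool_rot: [[0.603, -0.797, 0.0], [-0.797, -0.603, 0.001], [-0.0, -0.001, -1.0]]
force: [-4.4, 0.9, 6.5]
finger_gap: 0.0129
```

Call:
drive_tool(
  moves=[
    [[0,0,0.015],[0,0,0.08]],
    [[0,0,0.015],[0,0,0.08]],
    [[0,0,0.015],[0,0,0.08]],
    [[0,0,0.015],[0,0,0.06]],
    [[0,0,0.015],[0,0,0.06]],
  ],
)

```text
clock: 24.05
tcp_pos: [0.5448, -0.0341, 0.1375]
tool_rot: [[0.285, -0.959, 0.001], [-0.959, -0.285, 0.001], [-0.001, -0.001, -1.0]]
force: [-6.3, 0.9, 10.9]
finger_gap: 0.0127
```

Call:
drive_tool(
  moves=[
    [[0,0,0],[0,0,0.03]],
    [[0,0,0],[0,0,0.03]],
    [[0,0,0],[0,0,0.03]],
    [[0,0,0],[0,0,0.03]],
    [[0,0,0],[0,0,0]],
  ],
)

```text
clock: 24.47
tcp_pos: [0.5446, -0.0341, 0.1374]
tool_rot: [[0.171, -0.985, -0.0], [-0.985, -0.171, 0.0], [-0.0, 0.0, -1.0]]
force: [-4.9, 0.2, 9.0]
finger_gap: 0.0129
```

```bash
python3 s.py
```

```text
24.4667 [ 0.5446 -0.0341  0.1374] [-0.64  0.52  0.87  1.93 -0.5   0.92 -0.93] -80.16 [-4.9  0.2  9. ] [-0.19  1.14  1.23]
```

Call:
drive_tool(
  moves=[
    [[0,0,0],[0,0,0]],
    [[0,0,0],[0,0,0]],
    [[0,0,0],[0,0,0]],
    [[0,0,0],[0,0,0]],
    [[0,0,0],[0,0,0]],
  ],
  hand=0.7,
)

```text
clock: 24.88
tcp_pos: [0.545, -0.0342, 0.1364]
tool_rot: [[0.171, -0.985, 0.0], [-0.985, -0.171, 0.0], [-0.0, -0.0, -1.0]]
force: [-0.1, -0.3, 0.2]
finger_gap: 0.0597
```

Call:
drive_tool(
  moves=[
    [[0,0,-1.4],[0,0,0]],
    [[0,0,-1.6],[0,0,0]],
    [[0,0,-1.6],[0,0,0]],
    [[0,0,-1.6],[0,0,0]],
    [[0,0,0],[0,0,0]],
  ],
)

```text
clock: 25.3
tcp_pos: [0.5463, -0.0348, 0.201]
tool_rot: [[0.17, -0.985, 0.004], [-0.985, -0.17, 0.0], [0.001, -0.004, -1.0]]
force: [0.2, -0.4, 0.8]
finger_gap: 0.0598
```

```bash
python3 s.py
python3 - <<'E'
from h import *
cv2.imwrite("pics/w4.png",r.camera("wrist")[:,:,::-1])
E
```

```text
25.3 [ 0.5463 -0.0348  0.201 ] [-0.7   0.45  0.94  1.86 -0.41  1.04 -0.99] -80.19 [ 0.2 -0.4  0.8] [-0.06  0.01  0.03]
```

View pics/w4.png

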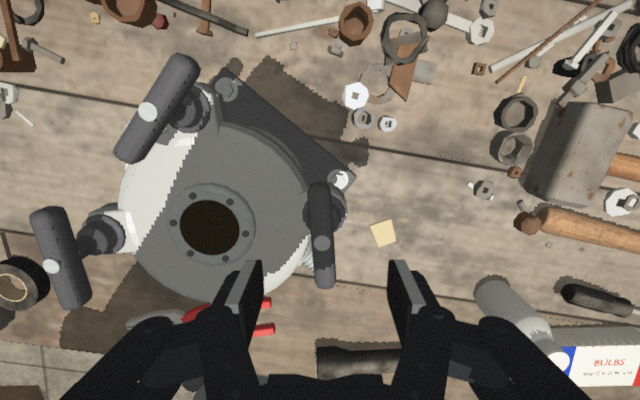

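Run:
```python
from h import *
w=r.get_calibration("wrist")
# top-face long edges (left/right edge pairs), angle of bars
for n,a,b in[("D left edge",(33,222),(58,300)),("D right",(67,210),(90,290)),("B left",(308,190),(315,280)),("B right",(330,190),(334,280))]:
    d=ray(w,a,.163)-ray(w,b,.163); print(n,np.degrees(np.arctan2(d[1],d[0])))
im=cv2.imread("pics/w4.png")
cv2.imwrite("pics/w4c.png",np.hstack([cv2.resize(im[190:320,20:110],None,fx=4,fy=4),cv2.resize(im[170:300,280:370],None,fx=4,fy=4)]))
```

```text
D left edge 10.563794852864268
D right 10.898941585525813
B left 13.143619916358844
B right 12.538682911761141
```

View pics/w4c.png

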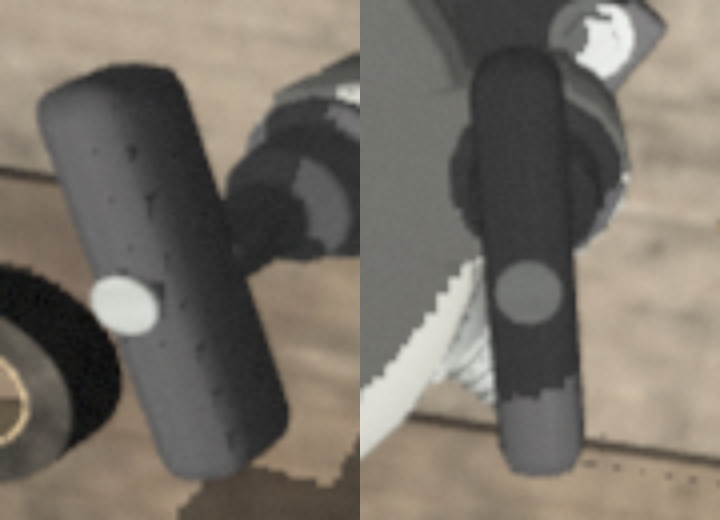

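Call:
drive_tool(
  moves=[
    [[-1.54,1.87,0],[0,0,0]],
    [[-1.54,1.87,0],[0,0,0]],
    [[-1.54,1.87,0],[0,0,0]],
    [[-1.54,1.87,0],[0,0,0]],
    [[-1.54,1.87,0],[0,0,0]],
  ],
)

```text
clock: 25.77
tcp_pos: [0.438, 0.0261, 0.1974]
tool_rot: [[0.171, -0.985, -0.001], [-0.985, -0.171, -0.0], [0.0, 0.001, -1.0]]
force: [-0.2, 0.3, 0.8]
finger_gap: 0.0596
```

Call:
drive_tool(
  moves=[
    [[0,0,0],[0,0,-0.12]],
    [[0,0,0],[0,0,-0.12]],
    [[0,0,0],[0,0,-0.12]],
    [[0,0,0],[0,0,-0.12]],
    [[0,0,0],[0,0,-0.12]],
  ],
)

```text
clock: 26.18
tcp_pos: [0.439, 0.026, 0.1977]
tool_rot: [[0.702, -0.712, -0.001], [-0.712, -0.702, -0.0], [-0.001, 0.001, -1.0]]
force: [-0.8, -0.2, -0.1]
finger_gap: 0.0599
```

Call:
drive_tool(
  moves=[
    [[0,0,0],[0,0,-0.12]],
    [[0,0,0],[0,0,-0.12]],
    [[0,0,0],[0,0,-0.12]],
    [[0,0,0],[0,0,-0.12]],
    [[0,0,0],[0,0,-0.12]],
  ],
)

```text
clock: 26.6
tcp_pos: [0.439, 0.0258, 0.1976]
tool_rot: [[0.981, -0.192, -0.001], [-0.192, -0.981, -0.0], [-0.001, 0.0, -1.0]]
force: [-0.6, 1.0, -0.4]
finger_gap: 0.0602
```

Call:
drive_tool(
  moves=[
    [[0,0,0],[0,0,-0.12]],
    [[0,0,0],[0,0,-0.12]],
    [[0,0,0],[0,0,-0.12]],
    [[0,0,0],[0,0,-0.12]],
    [[0,0,0],[0,0,-0.12]],
  ],
)

```text
clock: 27.02
tcp_pos: [0.439, 0.0257, 0.1976]
tool_rot: [[0.918, 0.396, -0.001], [0.396, -0.918, -0.0], [-0.001, -0.0, -1.0]]
force: [-0.6, 0.9, 0.3]
finger_gap: 0.0596
```

Call:
drive_tool(
  moves=[
    [[0,0,0],[0,0,-0.12]],
    [[0,0,0],[0,0,-0.12]],
    [[0,0,0],[0,0,-0.12]],
    [[0,0,0],[0,0,-0.12]],
    [[0,0,0],[0,0,-0.12]],
  ],
)

```text
clock: 27.43
tcp_pos: [0.439, 0.0258, 0.1976]
tool_rot: [[0.535, 0.845, -0.001], [0.845, -0.535, -0.0], [-0.001, -0.001, -1.0]]
force: [0.4, -0.3, 0.4]
finger_gap: 0.0599
```

```bash
python3 s.py
```

```text
27.4333 [0.439  0.0258 0.1976] [-0.65  0.17  0.55  2.08 -0.11  0.92  0.97] 57.69 [ 0.4 -0.3  0.4] [-0.05  0.04  0.05]
```

Call:
drive_tool(
  moves=[
    [[0.04,0.13,0],[0,0,-0.02]],
    [[0,0,1.6],[0,0,0]],
    [[0,0,1.6],[0,0,0]],
    [[0,0,1.6],[0,0,0]],
    [[0,0,1.3],[0,0,0]],
  ],
)

```text
clock: 27.85
tcp_pos: [0.4403, 0.0253, 0.1359]
tool_rot: [[0.526, 0.851, -0.001], [0.851, -0.526, -0.0], [-0.001, -0.001, -1.0]]
force: [-0.0, 1.0, -0.3]
finger_gap: 0.0599
```

Call:
drive_tool(
  moves=[
    [[0,0,0],[0,0,0]],
    [[0,0,0],[0,0,0]],
    [[0,0,0],[0,0,0]],
    [[0,0,0],[0,0,0]],
    [[0,0,0],[0,0,0]],
  ],
  hand=0,
)

```text
clock: 28.27
tcp_pos: [0.4412, 0.0252, 0.1381]
tool_rot: [[0.523, 0.852, 0.001], [0.852, -0.523, 0.0], [0.001, 0.001, -1.0]]
force: [-1.9, -2.4, 3.4]
finger_gap: 0.0131
```

Call:
drive_tool(
  moves=[
    [[0,0,0.015],[0,0,0.08]],
    [[0,0,0.015],[0,0,0.08]],
    [[0,0,0.015],[0,0,0.08]],
    [[0,0,0.015],[0,0,0.08]],
    [[0,0,0.015],[0,0,0.08]],
  ],
)

```text
clock: 28.68
tcp_pos: [0.441, 0.0248, 0.1372]
tool_rot: [[0.816, 0.578, 0.001], [0.578, -0.816, 0.0], [0.001, 0.0, -1.0]]
force: [-2.9, -3.3, 5.4]
finger_gap: 0.0129
```

Call:
drive_tool(
  moves=[
    [[0,0,0.015],[0,0,0.08]],
    [[0,0,0.015],[0,0,0.08]],
    [[0,0,0.015],[0,0,0.08]],
    [[0,0,0.015],[0,0,0.06]],
    [[0,0,0.015],[0,0,0.06]],
  ],
)

```text
clock: 29.1
tcp_pos: [0.4407, 0.0246, 0.1365]
tool_rot: [[0.967, 0.254, 0.0], [0.254, -0.967, -0.0], [0.0, 0.0, -1.0]]
force: [-3.5, -3.6, 8.7]
finger_gap: 0.0129
```

Call:
drive_tool(
  moves=[
    [[0,0,0],[0,0,0.03]],
    [[0,0,0],[0,0,0.03]],
    [[0,0,0],[0,0,0.03]],
    [[0,0,0],[0,0,0.03]],
    [[0,0,0],[0,0,0]],
  ],
)

```text
clock: 29.52
tcp_pos: [0.4407, 0.0247, 0.1364]
tool_rot: [[0.99, 0.141, 0.0], [0.141, -0.99, -0.001], [-0.0, 0.001, -1.0]]
force: [-4.4, -5.0, 8.0]
finger_gap: 0.0127
```

```bash
python3 s.py
```

```text
29.5167 [0.4407 0.0247 0.1364] [-0.77  0.3   0.75  2.16 -0.29  0.78  0.3 ] 8.1 [-4.4 -5.   8. ] [-1.26  0.79  1.42]
```

Call:
drive_tool(
  moves=[
    [[0,0,0],[0,0,0]],
    [[0,0,0],[0,0,0]],
    [[0,0,0],[0,0,0]],
    [[0,0,0],[0,0,0]],
    [[0,0,0],[0,0,0]],
  ],
  hand=0.7,
)

```text
clock: 29.93
tcp_pos: [0.441, 0.0255, 0.1359]
tool_rot: [[0.99, 0.14, 0.0], [0.14, -0.99, 0.0], [0.0, -0.0, -1.0]]
force: [0.2, 0.6, -0.5]
finger_gap: 0.0598
```

Call:
drive_tool(
  moves=[
    [[0,0,-1.4],[0,0,0]],
    [[0,0,-1.6],[0,0,0]],
    [[0,0,-1.6],[0,0,0]],
    [[0,0,-1.6],[0,0,0]],
    [[0,0,0],[0,0,0]],
  ],
)

```text
clock: 30.35
tcp_pos: [0.4424, 0.0254, 0.2001]
tool_rot: [[0.99, 0.14, 0.004], [0.14, -0.99, 0.001], [0.004, -0.001, -1.0]]
force: [1.2, -0.0, 0.1]
finger_gap: 0.06
```

Call:
drive_tool(
  moves=[
    [[3.37,-0.42,0],[0,0,0]],
    [[3.37,-0.42,0],[0,0,0]],
    [[3.37,-0.42,0],[0,0,0]],
    [[3.37,-0.42,0],[0,0,0]],
    [[3.37,-0.42,0],[0,0,0]],
  ],
)

```text
clock: 30.77
tcp_pos: [0.606, 0.0706, 0.1966]
tool_rot: [[0.99, 0.141, -0.001], [0.141, -0.99, 0.0], [-0.001, -0.001, -1.0]]
force: [0.1, -0.3, 0.2]
finger_gap: 0.0594
```

Call:
drive_tool(
  moves=[
    [[0,0,0],[0,0,-0.112]],
    [[0,0,0],[0,0,-0.112]],
    [[0,0,0],[0,0,-0.112]],
    [[0,0,0],[0,0,-0.112]],
    [[0,0,0],[0,0,-0.112]],
  ],
)

```text
clock: 31.18
tcp_pos: [0.6045, 0.0698, 0.1967]
tool_rot: [[0.761, 0.649, -0.001], [0.649, -0.761, -0.0], [-0.001, -0.001, -1.0]]
force: [0.1, 0.4, 0.6]
finger_gap: 0.0594
```

Call:
drive_tool(
  moves=[
    [[0,0,0],[0,0,-0.112]],
    [[0,0,0],[0,0,-0.112]],
    [[0,0,0],[0,0,-0.112]],
    [[0,0,0],[0,0,0]],
    [[0,0,0],[0,0,0]],
  ],
)

```text
clock: 31.6
tcp_pos: [0.6045, 0.0697, 0.1971]
tool_rot: [[0.512, 0.859, -0.001], [0.859, -0.512, 0.0], [-0.0, -0.001, -1.0]]
force: [0.0, 0.4, -0.1]
finger_gap: 0.0599
```

```bash
python3 s.py
```

```text
31.6 [0.6045 0.0697 0.1971] [-0.54  0.46  0.49  1.69 -0.25  1.05  1.06] 59.2 [ 0.   0.4 -0.1] [-0.02 -0.01 -0.02]
```

Call:
drive_tool(
  moves=[
    [[0,0,0],[0,0,0]],
    [[0,0,1.6],[0,0,0]],
    [[0,0,1.6],[0,0,0]],
    [[0,0,1.6],[0,0,0]],
    [[0,0,1.2],[0,0,0]],
  ],
)

```text
clock: 32.02
tcp_pos: [0.6042, 0.07, 0.1364]
tool_rot: [[0.511, 0.86, -0.001], [0.86, -0.511, -0.0], [-0.001, -0.001, -1.0]]
force: [-0.5, 0.1, 0.4]
finger_gap: 0.0598
```

Call:
drive_tool(
  moves=[
    [[0,0,0],[0,0,0]],
    [[0,0,0],[0,0,0]],
    [[0,0,0],[0,0,0]],
    [[0,0,0],[0,0,0]],
    [[0,0,0],[0,0,0]],
  ],
  hand=0,
)

```text
clock: 32.43
tcp_pos: [0.6052, 0.0695, 0.139]
tool_rot: [[0.509, 0.861, 0.001], [0.861, -0.509, 0.0], [0.001, 0.001, -1.0]]
force: [-1.0, -2.3, 4.6]
finger_gap: 0.0126
```

Call:
drive_tool(
  moves=[
    [[0,0,0.015],[0,0,0.08]],
    [[0,0,0.015],[0,0,0.08]],
    [[0,0,0.015],[0,0,0.08]],
    [[0,0,0.015],[0,0,0.08]],
    [[0,0,0.015],[0,0,0.08]],
  ],
)

```text
clock: 32.85
tcp_pos: [0.6049, 0.069, 0.1382]
tool_rot: [[0.807, 0.591, 0.001], [0.591, -0.807, -0.0], [0.001, 0.001, -1.0]]
force: [-2.9, -2.5, 5.0]
finger_gap: 0.0127
```

Call:
drive_tool(
  moves=[
    [[0,0,0.015],[0,0,0.08]],
    [[0,0,0.015],[0,0,0.08]],
    [[0,0,0.015],[0,0,0.08]],
    [[0,0,0.015],[0,0,0.06]],
    [[0,0,0.015],[0,0,0.06]],
  ],
)

```text
clock: 33.27
tcp_pos: [0.6045, 0.0688, 0.1374]
tool_rot: [[0.963, 0.27, 0.0], [0.27, -0.963, -0.0], [-0.0, 0.0, -1.0]]
force: [-5.9, -3.5, 6.8]
finger_gap: 0.0132
```

Call:
drive_tool(
  moves=[
    [[0,0,0],[0,0,0.03]],
    [[0,0,0],[0,0,0.03]],
    [[0,0,0],[0,0,0.03]],
    [[0,0,0],[0,0,0.03]],
    [[0,0,0],[0,0,0]],
  ],
)

```text
clock: 33.68
tcp_pos: [0.6044, 0.0687, 0.1373]
tool_rot: [[0.988, 0.156, -0.0], [0.156, -0.988, -0.001], [-0.0, 0.001, -1.0]]
force: [-4.8, -3.3, 6.6]
finger_gap: 0.0129
```

```bash
python3 s.py
```

```text
33.6833 [0.6044 0.0687 0.1373] [-0.67  0.57  0.71  1.77 -0.44  0.97  0.37] 8.95 [-4.8 -3.3  6.6] [-0.84  1.05  1.21]
```

Call:
drive_tool(
  moves=[
    [[0,0,0],[0,0,0]],
    [[0,0,0],[0,0,0]],
    [[0,0,0],[0,0,0]],
    [[0,0,0],[0,0,0]],
    [[0,0,0],[0,0,0]],
  ],
  hand=0.7,
)

```text
clock: 34.1
tcp_pos: [0.6049, 0.07, 0.1364]
tool_rot: [[0.988, 0.156, 0.0], [0.156, -0.988, 0.0], [0.0, -0.0, -1.0]]
force: [-0.4, 0.2, 0.0]
finger_gap: 0.0597
```

Call:
drive_tool(
  moves=[
    [[0,0,-1.4],[0,0,0]],
    [[0,0,-1.6],[0,0,0]],
    [[0,0,-1.6],[0,0,0]],
    [[0,0,-1.6],[0,0,0]],
    [[0,0,-1.5],[0,0,0]],
  ],
)

```text
clock: 34.52
tcp_pos: [0.6048, 0.0698, 0.2142]
tool_rot: [[0.988, 0.156, 0.0], [0.156, -0.988, 0.0], [0.0, -0.0, -1.0]]
force: [0.0, 0.3, 0.4]
finger_gap: 0.0597
```

Call:
drive_tool(
  moves=[
    [[0,-3,-1.5],[0,0,0]],
    [[0,-3.5,-1],[0,0,0]],
    [[0,-3.8,0],[0,0,0]],
    [[0,-3.8,0],[0,0,0]],
    [[0,-3.8,0],[0,0,0]],
  ],
)

```text
clock: 34.93
tcp_pos: [0.5764, 0.2485, 0.2387]
tool_rot: [[0.988, 0.156, 0.001], [0.156, -0.988, 0.001], [0.001, -0.001, -1.0]]
force: [1.0, 0.1, -0.8]
finger_gap: 0.06
```

Call:
drive_tool(
  moves=[
    [[0,-3.8,0],[0,0,0]],
    [[0,-3.8,0],[0,0,0]],
    [[0,-3.8,0],[0,0,0]],
    [[0,-3.8,0],[0,0,0]],
    [[0,-3.8,0],[0,0,0]],
  ],
)

```text
clock: 35.35
tcp_pos: [0.5463, 0.4363, 0.2383]
tool_rot: [[0.988, 0.157, -0.0], [0.157, -0.988, 0.0], [-0.0, -0.0, -1.0]]
force: [1.1, 0.4, 0.5]
finger_gap: 0.0598
```

```bash
python3 s.py
python3 - <<'E'
from h import *
im=r.camera("top")[:,:,::-1]; a=cv2.imread("pics/top0.png")
print("bottle diff",np.abs(im[225:255,400:440].astype(int)-a[225:255,400:440]).mean())
cv2.imwrite("pics/top1.png",im)
cv2.imwrite("pics/top1c.png",cv2.resize(im[140:260,215:375],None,fx=5,fy=5,interpolation=cv2.INTER_CUBIC))
E
```

```text
35.35 [0.5463 0.4363 0.2383] [-1.16  0.63  0.73  1.4  -0.42  1.27 -0.25] 9.01 [1.1 0.4 0.5] [ 0.03 -0.05  0.04]
bottle diff 2.828888888888889
```

View pics/top1c.png

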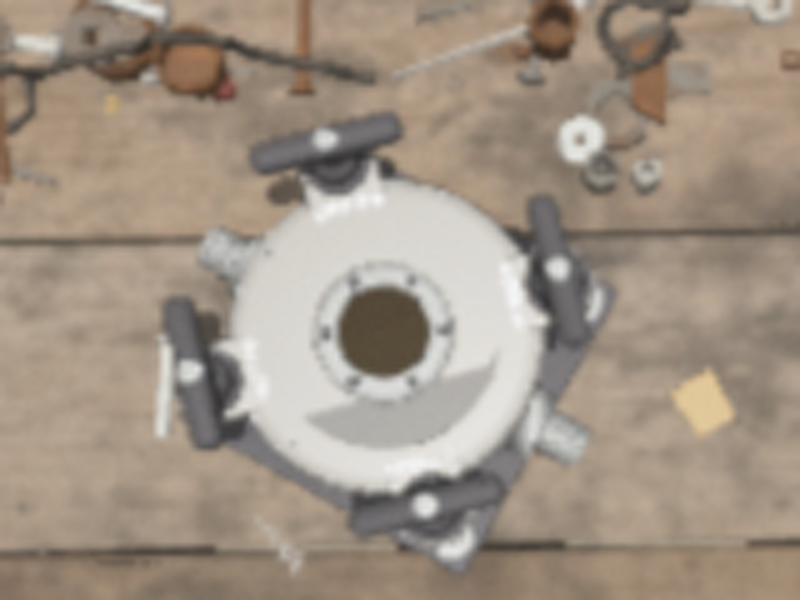

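Run:
```python
from h import *
c=r.get_calibration("top")
for n,a,b,r0 in[("A",(255,162),(398,125),15.2),("B",(541,203),(575,337),105.2),("C",(355,520),(500,485),15.2),("D",(178,303),(210,442),105.2)]:
    w=[ray(c,(p[0]/5+214.6,p[1]/5+139.6),.163) for p in(a,b)]; d=w[1]-w[0]
    ang=np.degrees(np.arctan2(d[1],d[0])); print(n,ang.round(1),"turn rad",np.radians((r0-ang)%180).round(2))
im,a=cv2.imread("pics/top1.png"),cv2.imread("pics/top0.png")
g=lambda i:cv2.cvtColor(i[215:265,395:445],cv2.COLOR_BGR2GRAY).astype(np.float32)
print("bottle shift px",cv2.phaseCorrelate(g(a),g(im)))
r.sign_off()
```

```text
A -76.1 turn rad 1.59
B -166.9 turn rad 1.61
C -77.4 turn rad 1.62
D -166.8 turn rad 1.61
bottle shift px ((0.22112103059872013, 0.012213310242774611), 0.9925705089569091)
the job is handed in; nothing more can be done
```

All four nuts are tightened to their stops in cross order over two rounds, and the job was handed in at about 35 s of the 72 s allowed.

- **Order:** both rounds ran left, right, near, far, so each opposite pair was finished before the next. Round one took each nut to about 0.79–0.80 rad. Round two turned each to its stop, where the wrist torque rose to 1.0–1.4 N m, against about 0.2 N m to turn a nut.
- **Nut angles:** the last top view gave 1.61 (left), 1.61 (right), 1.62 (near) and 1.59 (far) rad against the stop at 1.6. Part-way, wrist-camera readings for the left and right nuts were about 1.60–1.65 rad.
- **Gripper overshoot:** the gripper ended 3–5° past the stop angle on each nut. I take this as give in the grip, since the bars themselves read at the stop.
- **Bottle:** it showed an apparent shift of 0.2 px, roughly 0.5 mm and close to the measurement noise. The arm never came near it.
- **Lid:** I did not measure its level directly. It is inferred from the four equal nut angles.
- **Forces:** at the end of each move the wrist force was below about 14 N. The arm was clear of everything at hand-in.

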